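# Find the weight case that rattles and hold it out for logging

## Robot

A 7-joint arm with a two-finger parallel gripper is mounted at the origin on a cart in front of the work surface, level with it; the furniture and walls round the work are solid. World frame = base frame: x ahead of the robot, y to its left, z up, the work surface at z = 0. Lengths are in m, angles in rad, forces in N, time in s.
With the tool pointing down it reaches from about 0.4 to 0.925 m from the base axis. Payload 5.6 kg.
Tool frame: the origin (TCP) lies on the centre line of the jaws, within the pads' length; the fingertips stand 19 mm ahead of it and the grasp point (between the pads) is the TCP; z points along the fingers, y is the line along which they close (so a half turn about z gives the same grasp; the last joint's range is limited). The gripper opens to 85 mm and grips with 20 to 120 N. Pads are 22 mm wide; open, the fingers measure 114 mm over their backs; the gripper's body (76 mm by 85 mm) begins 54 mm behind the grasp point. The pads swing forward as they close: fully open they stand 13 mm farther back than shut.
Start: joints at [-1.274, 0.468, -0.012, 1.603, 0.006, 1.071, -0.056], TCP at [0.217, 0.613, 0.25] pointing down, gripper open.
Joint ranges: [-2.53, 2.53], [-0.31, 2.02], [-1.57, 1.55], [0.28, 2.44], [-1.29, 4.43], [0.15, 1.84], [-2.92, 2.92]. Speed limits (rad/s): [2.57, 2.57, 3.14, 3.14, 3.14, 3.14, 3.14].

## Interface

Orientations are given as [roll, pitch, yaw] about the fixed x, y, z axes, in that order (R = Rz(yaw) Ry(pitch) Rx(roll)).
In Python, from station import get_obs, eyes, ticket gives the robot as it stands.
- The arm moves only by the tool drive_tool, never from a script. Its argument "increments" is a list of rows, each a list of 2 entries, a list of its own where there are three numbers: the shift along the tool's x, y, z in m, then the turn about the tool's z in rad. A call has exactly 8 rows; each row is the pose to reach, as a shift and turn from the pose commanded when the call began, along the tool's axes at that moment; what a row does not reach only later rows make up. A row lasts 1/10 s, in which the tool goes at most 50 mm and 8.59 degrees, less where a joint would pass 70% of its speed; a pose out of reach is approached as far as the arm can. A call with a gripper value outside its range is refused whole. "grip" is the opening, from 0 (shut) to 1 (fully open), set as the call begins (left out, the last holds). The fingers move at their own pace and stop on an object; the grip force is fixed at half the most. Time passes only in rows, so rows that repeat a pose let the fingers close, or fill a call up. It gives the time, the measured TCP pose, the force, the opening and the grip force at its end, in the units of the state.
- get_obs(): the state, without advancing time (a new reading comes with each control period).
- eyes.grab_frame(name): name is "scene" or "top" or "wrist"; returns the picture (384x512x3 uint8, blue, green, red); there is no depth.
- eyes.camera_params(name): a dict with "camera_matrix" (3x3 intrinsics, pixels), "k1" (the pictures are not rectified: a ray, as slopes to the right and down, at radius r is drawn at 1 + k1 r^2 times it, then the intrinsics apply), "camera_from_world" (4x4, takes a point from world to camera coordinates); the wrist camera has in their place "mount" (4x4, takes a point from camera to tool coordinates, whose origin is the TCP and whose axes are the flange's). Camera axes: x right, y up, looking along -z (the intrinsics and any distortion apply to the point x, -y, -z); pixel columns grow to the right and rows downward; lengths in m; the calibration is good to about 2 mm. A picture is of the moment at which its call begins: read the wrist's pose just before it. camera_params takes no time and is no camera call.
- ticket.finish_job(): hands the job in; it is judged then, once.
The state is a dict: "t": time; "joint_positions": joint angles; "joint_velocities": joint speeds; "joint_efforts": joint torques, N m; "eef_pos": TCP position; "tool_rot": TCP orientation; "contact_force": force on the tool from outside, world axes, zero at the start; "moment": the same for the moment, N m; "width": finger opening in m; "gripper_force": force on a finger pad.
Only numpy, scipy, OpenCV 4.12 (cv2) and the standard library are available. Lean on these libraries where they do the work, as an engineer would, in place of code of your own. Each camera call takes 0.05 s, during which the arm holds its last target. There are 200 camera calls.

## Task

The grey carrier on the bench holds three sealed cases, each with a brass check weight bedded in foam, but in one of them the weight has come loose. Lift cases out and shake them briskly lengthwise, clear of the carrier, to find the one that rattles; any sound case you took out goes back in a pocket, upright, fully home and released. Finish holding the rattling case upright and still over the middle of the beige notebook, well above it (12 cm or more), to be logged: the program ends while holding it, so do not put it down. Drop no case, and leave the other things on the bench where they are.

Things in the scene. Friction and masses are not known exactly. Their poses are not given: they have to be found in the camera images.
- case1: The left of three alike closed white plastic cases in the carrier (left: larger y). 52 mm thick (own x), 76 mm long (y), 60 mm tall (z up); origin at the centre of its underside. Grip the flat 52 mm sides (fingers close along own x) about 44 mm above the underside. Latch on the -y end, hinge on the +y end, 5 mm proud, 32 to 54 mm up; blank label on top. Sealed, does not open
- case2: The middle of three alike closed white plastic cases in the carrier (left: larger y). 52 mm thick (own x), 76 mm long (y), 60 mm tall (z up); origin at the centre of its underside. Weighs 0.3 to 0.4 kg with its 200 g brass weight, like the others; mass tells nothing. In two of the cases the weight is fast in foam; in one, any of them, it is loose
- case3: The right of three alike closed white plastic cases in the carrier (left: larger y). 52 mm thick (own x), 76 mm long (y), 60 mm tall (z up); origin at the centre of its underside. A loose weight (28 mm roller lying along x) rolls 40 mm along the case's y and knocks on the ends when jerked that way; with it the case's centre of mass shifts up to 20 mm. A sound case does not change
- carrier: Grey moulded carrier, 76 mm (own x) by 288 mm (own y) by 24 mm tall, with three rectangular pockets in a row along its y, 90 mm apart, that hold the three cases at the start; origin at the centre of its underside. Fixed to the bench. Unlisted tall things to pass over or round: a stack of white boxes (160 mm) to its left and the centrifuge (200 mm) behind left
- pocket1 (a point): Centre of the floor of the left (+y) pocket, 6 mm above the bench; 58 mm (own x) by 82 mm (own y) inside, 18 mm deep, mouth at 24 mm with a 3 mm chamfer. Axes as the carrier's; a case goes in with its x along the pocket's x, either way round
- pocket2 (a point): Centre of the floor of the middle pocket, 6 mm above the bench; 58 mm (own x) by 82 mm (own y) inside, 18 mm deep, mouth at 24 mm with a 3 mm chamfer. Axes as the carrier's; a case goes in with its x along the pocket's x, either way round
- pocket3 (a point): Centre of the floor of the right (-y) pocket, 6 mm above the bench; 58 mm (own x) by 82 mm (own y) inside, 18 mm deep, mouth at 24 mm with a 3 mm chamfer. Axes as the carrier's; a case goes in with its x along the pocket's x, either way round
- logbook_mid (a point): Middle of the upper face, 12 mm above the bench, of the closed beige notebook 206 mm (own x) by 146 mm (own y). The rattling case is held over it with its underside 120 to 350 mm above the bench
- timer: Bystander: white digital timer 68 x 62 x 18 mm, origin under its centre
- marker: Bystander: black marker pen 140 mm long along its y, 14 mm high, origin under its centre
- tape_roll: Bystander: roll of tape, 85 mm across, 19 mm high, origin under its centre
- petri: Bystander: round dish, 84 mm across, 16 mm high, origin under its centre
- forceps: Bystander: steel forceps 138 mm long along their y, 10 mm high, origin under their centre
- dropper_a: Bystander: dropper bottle, 26 mm across, 83 mm tall, origin under its centre
- dropper_b: Bystander: dropper bottle, 26 mm across, 83 mm tall, origin under its centre

How it is judged:
By the outcome, as a careful person would: the job done as asked, in the order asked, and still so for the second after the job is handed in, while the arm keeps its last pose, push and grip.
It also fails if it takes over 72 s, if anything falls off the work surface, if the arm or the gripper's body presses on something with over 40 N, if the wrist force passes 120 N, or if a joint passes its speed limit or range.

## Working session

There is one attempt and no reset: what is moved stays moved. The work goes in short steps, Python scripts to look and compute and a tool call to move; the robot and the scene stay as the last step left them, time stands still between calls to the robot, and variables do not carry over. Pictures are saved under pics/ and viewed, at most 10 in all, crops included, and the job is handed in when it is done.

Besides the shell and the picture viewer there is one more tool, called after "Request:" by a JSON object that holds its "method" and its "body". drive_tool: Moves the arm, as the interface text tells. Its arguments: {"type":"object","properties":{"increments":{"type":"array"},"grip":{"type":"number"}},"required":["increments"]}

```bash
mkdir -p pics; ls
python3 - <<'E'
from station import get_obs, eyes
import cv2
o=get_obs()
for k,v in o.items(): print(k,v)
for n in("scene","top","wrist"):
    p=eyes.camera_params(n); print(n,p)
for n in("scene","top"):
    cv2.imwrite(f"pics/{n}0.png",eyes.grab_frame(n))
E
```

```text
pics
t 0.0
joint_positions [-1.27402636  0.46840074 -0.01161768  1.60363432  0.00596227  1.07137636
 -0.05626794]
joint_velocities [-0.00152243 -0.00047194  0.00079608 -0.00282785  0.00032958 -0.00068401
 -0.00165466]
joint_efforts [-2.29794350e-03 -5.32393456e+01  2.02409009e-02 -2.51301026e+01
  1.13412642e-02  7.95383414e-03 -2.37828253e-06]
eef_pos [0.21649549 0.61232976 0.24931857]
tool_rot [-3.13981055e+00  8.44671268e-05  2.80178607e+00]
contact_force [ 0.68188772 -1.1982902   1.02777489]
moment [-0.02736602  0.02675766  0.03327722]
gripper_force 0.0
width 0.08520347076627814
scene {'camera_matrix': array([[409.05738382,   0.        , 259.63288856],
       [  0.        , 409.05738382, 186.56593621],
       [  0.        ,   0.        ,   1.        ]]), 'k1': 0.020812194707673416, 'camera_from_world': array([[ 0.78440187, -0.6201513 , -0.0112282 , -0.40047752],
       [ 0.39627284,  0.48713736,  0.77824484, -0.22653508],
       [-0.47715987, -0.61490614,  0.62786057, -1.36033687],
       [ 0.        ,  0.        ,  0.        ,  1.        ]])}
top {'camera_matrix': array([[412.81
[... 294 characters left out ...]
94, -0.49783577],
       [-0.16052934, -0.00769773,  0.98700105, -1.63549988],
       [ 0.        ,  0.        ,  0.        ,  1.        ]])}
wrist {'camera_matrix': array([[343.48171564,   0.        , 258.04638524],
       [  0.        , 343.48171564, 196.64313742],
       [  0.        ,   0.        ,   1.        ]]), 'k1': -0.058969521016368036, 'mount': array([[ 1.37763667e-03,  9.50965367e-01,  3.09294315e-01,
         7.96845719e-02],
       [ 9.99998979e-01, -1.19290226e-03, -7.86391864e-04,
         3.34549149e-04],
       [-3.78873541e-04,  3.09295082e-01, -9.50966040e-01,
        -1.23972132e-01],
       [ 0.00000000e+00,  0.00000000e+00,  0.00000000e+00,
         1.00000000e+00]])}
```

View pics/top0.png

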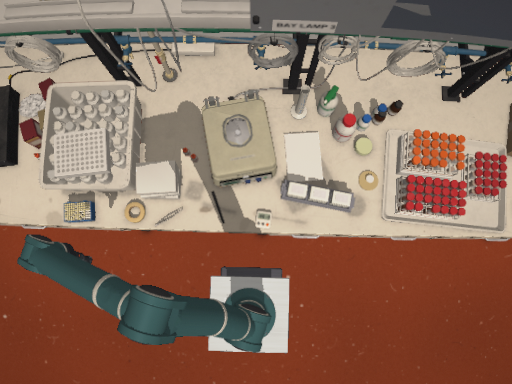

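View pics/scene0.png

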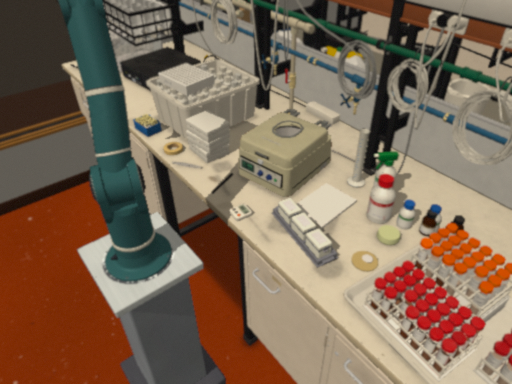

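The top view shows the carrier around (317,195), with white case tops at (296,189), (318,194) and (341,200). The notebook is at (303,157), the centrifuge at (238,135) and the timer at (263,219). The scene view agrees, and the arm reaches out to the left.

```bash
cat > h.py <<'E'
import numpy as np, cv2
from scipy.spatial.transform import Rotation as R
from station import get_obs, eyes
def cam(name,o=None):
    p=eyes.camera_params(name)
    if name=="wrist":
        T=np.eye(4);T[:3,:3]=R.from_euler('xyz',o['tool_rot']).as_matrix();T[:3,3]=o['eef_pos']
        p['camera_from_world']=np.linalg.inv(T@p['mount'])
    return p
def rays(p,uv):
    d=np.array([p['k1'],0,0,0,0.])
    n=cv2.undistortPoints(np.float64(uv).reshape(-1,1,2),p['camera_matrix'],d)[:,0]
    W=np.linalg.inv(p['camera_from_world'])
    return W[:3,3], np.c_[n[:,0],-n[:,1],-np.ones(len(n))]@W[:3,:3].T
def onplane(p,uv,z):
    c,d=rays(p,uv); return c+d*((z-c[2])/d[:,2])[:,None]
def proj(p,X):
    q=np.c_[np.atleast_2d(X),np.ones(len(np.atleast_2d(X)))]@p['camera_from_world'].T
    n=np.c_[q[:,0]/-q[:,2],q[:,1]/q[:,2]]; r=(n**2).sum(1)
    return (n*(1+p['k1']*r)[:,None])@p['camera_matrix'][:2,:2].T+p['camera_matrix'][:2,2]
E
python3 - <<'E'
from h import *
im=cv2.imread("pics/top0.png");p=cam("top")
cv2.imwrite("pics/topz.png",cv2.resize(im[90:240,170:400],None,fx=3.4,fy=3.4,interpolation=cv2.INTER_CUBIC))
g=cv2.cvtColor(im,cv2.COLOR_BGR2HSV)
print(g[189,296],g[194,318],g[157,303],g[180,380])
m=((g[...,2]>200)&(g[...,1]<30)).astype(np.uint8)
for c in cv2.findContours(m[90:240,170:400],cv2.RETR_EXTERNAL,cv2.CHAIN_APPROX_NONE,offset=(170,90))[0]:
    if cv2.contourArea(c)>60:
        b=cv2.minAreaRect(c);print(np.round(b[0],1),np.round(b[1],1),round(b[2],1),onplane(p,[b[0]],.066)[0].round(3),onplane(p,cv2.boxPoints(b),.066)[:,:2].round(3).tolist())
print(onplane(p,[[303,157],[286,134],[319,134],[323,177],[287,178]],.012).round(3))
E
```

```text
[ 14  23 225] [ 14  23 226] [ 20  27 226] [ 17  50 210]
[341.5 198. ] [17.5 11.2] 11.3 [ 0.471 -0.361  0.066] [[0.455, -0.321], [0.499, -0.33], [0.487, -0.4], [0.443, -0.391]]
[319.5 193.8] [17.2 11. ] 10.3 [ 0.486 -0.272  0.066] [[0.469, -0.234], [0.513, -0.242], [0.503, -0.31], [0.459, -0.302]]
[297.4 189.4] [17.1 10.8] 11.3 [ 0.501 -0.183  0.066] [[0.486, -0.145], [0.529, -0.153], [0.517, -0.221], [0.474, -0.212]]
[303.  156.2] [46.6 34.7] 85.4 [ 0.639 -0.204  0.066] [[0.728, -0.125], [0.745, -0.268], [0.55, -0.282], [0.535, -0.143]]
[[ 0.649 -0.211  0.012]
 [ 0.747 -0.138  0.012]
 [ 0.751 -0.278  0.012]
 [ 0.565 -0.295  0.012]
 [ 0.557 -0.144  0.012]]
```

View pics/topz.png

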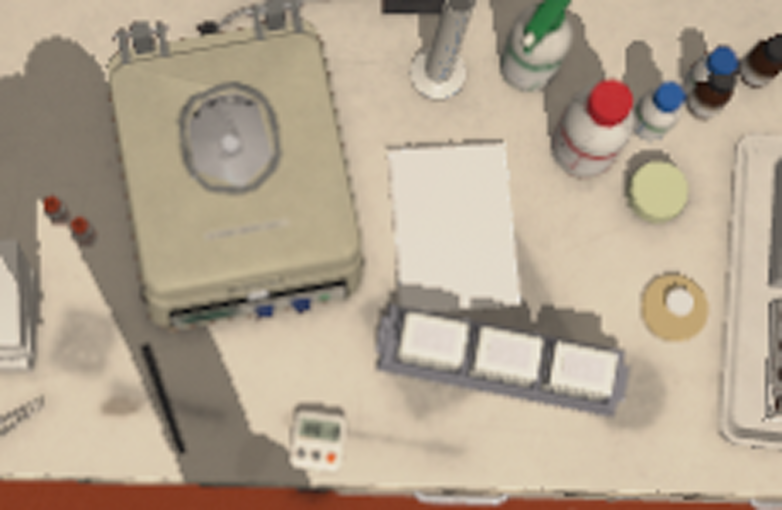

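The zoom shows the three white case tops on the grey carrier and the notebook behind it. Measured case centres are about (0.501,-0.183), (0.486,-0.272) and (0.471,-0.361). They are 90 mm apart as specified, with yaw ≈ -0.166. Next I sweep over in legs, keeping outside the minimum reach.

Request:
{"method": "drive_tool", "body": {"increments": [[[-0.018,-0.0175,0],0.05],[[-0.054,-0.0525,0],0.12],[[-0.09,-0.0875,0],0.2],[[-0.126,-0.1225,0],0.3],[[-0.162,-0.1575,0],0.4],[[-0.198,-0.1925,0],0.5],[[-0.234,-0.2275,0],0.58],[[-0.27,-0.2625,0],0.66]]}}

```text
t: 0.9
eef_pos: [0.3835, 0.2746, 0.2502]
tool_rot: [3.142, -0.0, 2.139]
contact_force: [2.1, -0.1, -0.6]
width: 0.0849
gripper_force: 0.0
```

Request:
{"method": "drive_tool", "body": {"increments": [[[-0.041,-0.018,0],0.09],[[-0.082,-0.036,0],0.18],[[-0.123,-0.054,0],0.28],[[-0.164,-0.072,0],0.37],[[-0.205,-0.09,0],0.46],[[-0.246,-0.108,0],0.55],[[-0.288,-0.127,0],0.65],[[-0.329,-0.145,0],0.736]]}}

```text
t: 1.7
eef_pos: [0.4386, -0.0804, 0.2504]
tool_rot: [3.141, -0.001, 1.402]
contact_force: [0.2, 1.0, 0.7]
width: 0.0853
gripper_force: 0.0
```

Request:
{"method": "drive_tool", "body": {"increments": [[[-0.035,0.015,0],0],[[-0.07,0.03,0],0],[[-0.105,0.045,0],0],[[-0.14,0.06,0],0],[[-0.165,0.07,0],0],[[-0.18,0.077,0],0],[[-0.182,0.077,0],0],[[-0.182,0.077,0],0]]}}

```text
t: 2.5
eef_pos: [0.4844, -0.2704, 0.2498]
tool_rot: [-3.14, -0.0, 1.405]
contact_force: [0.1, 0.0, 0.3]
width: 0.0853
gripper_force: 0.0
```

Run:
```python
from h import *
o=get_obs();im=eyes.grab_frame("wrist");cv2.imwrite("pics/w1.png",im)
print(o['t'],o['eef_pos'],o['tool_rot'],o['joint_positions'])
p=cam("wrist",o)
g=cv2.cvtColor(im,cv2.COLOR_BGR2HSV)
print(proj(p,[[.501,-.183,.066],[.486,-.272,.066],[.471,-.361,.066],[.65,-.21,.012]]).round())
m=((g[...,2]>200)&(g[...,1]<30)).astype(np.uint8)
for c in cv2.findContours(m,cv2.RETR_EXTERNAL,cv2.CHAIN_APPROX_NONE)[0]:
    if cv2.contourArea(c)>600:
        b=cv2.minAreaRect(c);print(np.round(b[0],1),np.round(b[1],1),round(b[2],1),onplane(p,[b[0]],.066)[0].round(3),onplane(p,cv2.boxPoints(b),.066)[:,:2].round(3).tolist())
```

```text
2.5 [ 0.48441576 -0.27044417  0.24982145] [-3.14040164e+00 -3.91515768e-04  1.40502951e+00] [-0.12054326  0.35453341  0.71236951  1.87507916 -0.27089111  1.01148648
  0.5410615 ]
[[261.  75.]
 [260. 177.]
 [260. 264.]
 [410.  80.]]
```

View pics/w1.png

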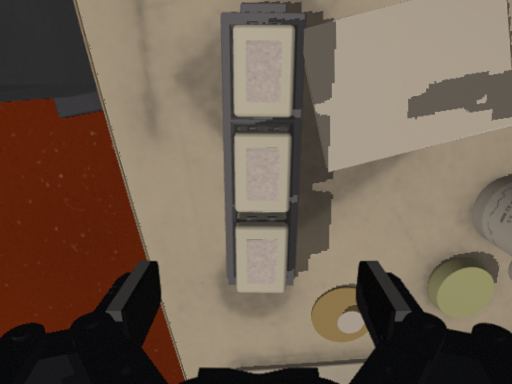

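The wrist view shows case1 at (264,71), case2 at (263,172) and case3 at (262,257), with lilac labels. These are within a few pixels of the predictions, and the notebook is at upper right. I'll segment the labels for exact centres.

```bash
cat >> h.py <<'E'
def labels(im,p,z=.066):
    """lilac labels -> centre, yaw of long side"""
    b,g,r=[im[...,i].astype(int) for i in range(3)]
    m=((b>=g)&(r>110)).astype(np.uint8)*255
    m=cv2.morphologyEx(cv2.morphologyEx(m,cv2.MORPH_CLOSE,np.ones((7,7))),cv2.MORPH_OPEN,np.ones((7,7)))
    out=[]
    for c in cv2.findContours(m,cv2.RETR_EXTERNAL,cv2.CHAIN_APPROX_NONE)[0]:
        if cv2.contourArea(c)<500: continue
        q=onplane(p,c[:,0],z)[:,:2]
        rc=cv2.minAreaRect((q*1000).astype(np.float32)); bx=cv2.boxPoints(rc)/1000
        e=[bx[1]-bx[0],bx[2]-bx[1]]; e=max(e,key=np.linalg.norm); e=e*np.sign(e[1])
        out.append((np.array(rc[0])/1000,sorted(np.round(rc[1],0)),np.arctan2(-e[0],e[1])))
    return out
def tooldelta(o,target):
    return (np.array(target)-o['eef_pos'])@R.from_euler('xyz',o['tool_rot']).as_matrix()
E
python3 - <<'E'
from h import *
im=cv2.imread("pics/w1.png");print(im[172,263],im[172,240],im[300,230],im[140,263])
o=get_obs();p=cam("wrist",o)
for l in labels(im,p): print(l[0].round(4),l[1],l[2].round(3))
# notebook corners
print(onplane(p,[[327,20],[333,168]],.012).round(3))
E
```

```text
[146 157 171] [144 164 174] [ 94 111 123] [144 164 173]
[[ 0.573 -0.141  0.012]
 [ 0.563 -0.288  0.012]]
```

```bash
sed -i 's/m=((b>=g)&(r>110))/m=((r>110)\&(g-b<r-g)\&(g>120))/' h.py
python3 - <<'E'
from h import *
im=cv2.imread("pics/w1.png")
s=im.astype(int)
for n,(a,b,c,d) in dict(label=(150,190,252,274),case=(150,190,238,243),bench=(300,340,200,240)).items():
    print(n,s[a:b,c:d].reshape(-1,3).mean(0),s[a:b,c:d].reshape(-1,3).std(0))
im=cv2.GaussianBlur(im,(5,5),0)
o=get_obs();p=cam("wrist",o)
for l in labels(im,p): print(l[0].round(4),l[1],l[2].round(3))
E
```

```text
label [142.80113636 153.08068182 167.05795455] [2.9756968  3.20533497 3.5557323 ]
case [143.94 164.58 173.99] [0.6374951  0.65848311 0.59152346]
bench [117.223125 138.880625 153.20125 ] [ 7.61508964  9.2498716  10.20309994]
[ 0.4728 -0.3578] [np.float64(28.0), np.float64(48.0)] -0.147
[ 0.4882 -0.269 ] [np.float64(28.0), np.float64(48.0)] -0.173
[ 0.5038 -0.1798] [np.float64(28.0), np.float64(48.0)] -0.172
```

Case centres from the wrist view: case1 (0.504,-0.180), case2 (0.488,-0.269), case3 (0.473,-0.358), yaw -0.173. The 28 x 48 mm labels come out consistent. Descending on case2.

Run:
```python
from h import *
eyes.grab_frame("top")
o=get_obs();print(o['t'],o['eef_pos'],o['tool_rot'],tooldelta(o,[.4882,-.269,.05]))
```

```text
2.6 [ 0.48478277 -0.26937241  0.25003142] [-3.14095606e+00 -1.04776056e-03  1.40700266e+00] [0.00071506 0.00343811 0.20003013]
```

Request:
{"method": "drive_tool", "body": {"increments": [[[0.001,0.001,0.02],0.008],[[0.002,0.0025,0.06],0.008],[[0.002,0.0025,0.1],0.008],[[0.002,0.0025,0.14],0.008],[[0.002,0.0025,0.17],0.008],[[0.002,0.0025,0.19],0.008],[[0.002,0.0025,0.2],0.008],[[0.002,0.0025,0.2],0.008]], "grip": 1}}

```text
t: 3.4
eef_pos: [0.4873, -0.2679, 0.0495]
tool_rot: [-3.14, -0.001, 1.399]
contact_force: [-1.1, -0.7, 0.5]
width: 0.0858
gripper_force: 0.0
```

Request:
{"method": "drive_tool", "body": {"increments": [[[0,0,0],0],[[0,0,0],0],[[0,0,0],0],[[0,0,0],0],[[0,0,0],0],[[0,0,0],0],[[0,0,0],0],[[0,0,0],0]], "grip": 0}}

```text
t: 4.2
eef_pos: [0.4886, -0.2694, 0.0519]
tool_rot: [3.139, -0.0, 1.398]
contact_force: [-1.5, 1.3, 5.6]
width: 0.0514
gripper_force: 65.0
```

Request:
{"method": "drive_tool", "body": {"increments": [[[0,0,-0.01],0],[[0,0,-0.03],0],[[0,0,-0.06],0],[[0,0,-0.1],0],[[0,0,-0.14],0],[[0,0,-0.175],0],[[0,0,-0.195],0],[[0,0,-0.2],0]]}}

```text
t: 5.0
eef_pos: [0.4884, -0.2697, 0.2531]
tool_rot: [3.137, 0.0, 1.397]
contact_force: [-0.7, -0.6, -3.9]
width: 0.051
gripper_force: 63.9
```

```bash
cat > mom.py <<'E'
from h import *
a=[]
for i in range(4):
    eyes.grab_frame("top"); o=get_obs(); M=R.from_euler('xyz',o['tool_rot']).as_matrix()
    a.append(np.r_[o['contact_force'],o['moment']@M]) # moment in tool axes
print(o['t'],o['width'],o['eef_pos'].round(4),'F',np.mean(a,0)[:3].round(2),'Mtool',np.mean(a,0)[3:].round(3),'sd',np.std(a,0).round(3))
E
python3 mom.py
```

```text
5.2 0.051262908201315766 [ 0.4869 -0.2684  0.249 ] F [-0.07 -0.18 -3.74] Mtool [-0.004 -0.     0.02 ] sd [0.488 0.106 0.383 0.029 0.036 0.027]
```

Request:
{"method": "drive_tool", "body": {"increments": [[[0.025,0,0],0],[[-0.025,0,0],0],[[0.025,0,0],0],[[-0.025,0,0],0],[[0.025,0,0],0],[[-0.025,0,0],0],[[0.025,0,0],0],[[-0.025,0,0],0]]}}

```text
t: 6.0
eef_pos: [0.4906, -0.2757, 0.2464]
tool_rot: [-3.136, -0.013, 1.423]
contact_force: [4.5, 3.9, -4.6]
width: 0.0509
gripper_force: 67.3
```

```bash
sed -i 's/range(4)/range(8)/' mom.py
python3 - <<'E'
from h import *
o=get_obs(); print(o['t'],o['eef_pos'],o['joint_velocities'].round(3),o['contact_force'],o['moment'])
E
python3 mom.py
```

```text
6.0 [ 0.49058858 -0.27567115  0.24643442] [ 1.097  0.379  0.135 -0.436 -0.205  0.103  1.187] [ 4.47668663  3.85699868 -4.61950831] [ 0.27869026 -0.40092495 -0.01157098]
6.4 0.05106445624454068 [ 0.4832 -0.2931  0.2494] F [-0.64 -1.55 -3.42] Mtool [ 0.037 -0.16   0.016] sd [1.239 4.187 0.663 0.054 0.435 0.019]
```

Request:
{"method": "drive_tool", "body": {"increments": [[[0.05,0,0],0],[[0,0,0],0],[[0.05,0,0],0],[[0,0,0],0],[[0.05,0,0],0],[[0,0,0],0],[[0.05,0,0],0],[[0.05,0,0],0]]}}

```text
t: 7.2
eef_pos: [0.4922, -0.2412, 0.2493]
tool_rot: [-3.14, -0.004, 1.399]
contact_force: [0.2, 2.0, -4.9]
width: 0.0513
gripper_force: 68.3
```

```bash
python3 mom.py
```

```text
7.6 0.051124588961579544 [ 0.4919 -0.2448  0.2504] F [-0.08 -0.22 -3.76] Mtool [ 0.019 -0.018  0.019] sd [0.397 0.343 0.398 0.022 0.031 0.025]
```

Request:
{"method": "drive_tool", "body": {"increments": [[[-0.05,0,0],0],[[0,0,0],0],[[-0.05,0,0],0],[[0,0,0],0],[[-0.05,0,0],0],[[-0.05,0,0],0],[[-0.05,0,0],0],[[-0.05,0,0],0]]}}

```text
t: 8.4
eef_pos: [0.4834, -0.2935, 0.2501]
tool_rot: [-3.141, -0.0, 1.398]
contact_force: [-0.1, 0.1, -3.6]
width: 0.0508
gripper_force: 68.8
```

```bash
python3 mom.py
```

```text
8.8 0.05108703455799657 [ 0.4835 -0.2937  0.2503] F [ 0.06  0.23 -3.98] Mtool [0.003 0.007 0.007] sd [0.34  0.368 0.517 0.036 0.034 0.03 ]
```

```bash
cat > held.py <<'E'
from h import *
o=get_obs();im=eyes.grab_frame("wrist");p=cam("wrist",o)
for l in labels(cv2.GaussianBlur(im,(5,5),0),p,o['eef_pos'][2]+.016):
    d=np.r_[l[0]-o['eef_pos'][:2],0]
    print(l[0].round(4),l[1],l[2].round(3),'tool offset',(d@R.from_euler('xyz',o['tool_rot']).as_matrix()).round(4)[:2],'tool yaw-pi/2',round(o['tool_rot'][2]-np.pi/2,3))
print(o['t'],o['eef_pos'].round(4),'to pick pose',tooldelta(o,[.4882,-.269,.05]).round(4));
E
python3 held.py
```

```text
[ 0.481  -0.3076] [np.float64(20.0), np.float64(29.0)] 1.401 tool offset [-0.0142 -0.    ] tool yaw-pi/2 -0.173
[ 0.4992 -0.203 ] [np.float64(10.0), np.float64(17.0)] -0.171 tool offset [ 0.092 -0.   ] tool yaw-pi/2 -0.173
8.8 [ 0.4835 -0.2937  0.2503] to pick pose [0.0251 0.0004 0.2003]
```

Request:
{"method": "drive_tool", "body": {"increments": [[[0.01,0,0.01],0],[[0.02,0,0.04],0],[[0.025,0,0.08],0],[[0.025,0,0.115],0],[[0.025,0,0.14],0],[[0.025,0,0.155],0],[[0.025,0,0.162],0],[[0.025,0,0.165],0]]}}

```text
t: 9.65
eef_pos: [0.4879, -0.2691, 0.0851]
tool_rot: [-3.142, 0.0, 1.398]
contact_force: [0.3, -0.0, -3.3]
width: 0.0509
gripper_force: 68.7
```

Request:
{"method": "drive_tool", "body": {"increments": [[[0,0,0.005],0],[[0,0,0.01],0],[[0,0,0.015],0],[[0,0,0.02],0],[[0,0,0.025],0],[[0,0,0.03],0],[[0,0,0.034],0],[[0,0,0.034],0]]}}

```text
t: 10.45
eef_pos: [0.4877, -0.2691, 0.0519]
tool_rot: [-3.141, -0.001, 1.398]
contact_force: [-2.3, 2.1, 5.8]
width: 0.0512
gripper_force: 70.1
```

```bash
python3 mom.py
```

```text
10.85 0.05082665619866367 [ 0.4876 -0.2691  0.0519] F [-2.79  2.04  5.35] Mtool [0.583 0.244 0.007] sd [0.5   0.562 0.411 0.012 0.032 0.018]
```

Request:
{"method": "drive_tool", "body": {"increments": [[[0,0,0],0],[[0,0,0],0],[[0,0,0],0],[[0,0,0],0],[[0,0,0],0],[[0,0,-0.01],0],[[0,0,-0.04],0],[[0,0,-0.08],0]], "grip": 1}}

```text
t: 11.65
eef_pos: [0.4866, -0.2687, 0.1314]
tool_rot: [-3.138, -0.0, 1.397]
contact_force: [0.8, 0.3, 0.1]
width: 0.0854
gripper_force: 0.0
```

Request:
{"method": "drive_tool", "body": {"increments": [[[0,0,-0.03],0],[[-0.015,0,-0.05],0],[[-0.045,0,-0.06],0],[[-0.07,0,-0.06],0],[[-0.085,0,-0.06],0],[[-0.09,0,-0.06],0],[[-0.09,0,-0.06],0],[[-0.09,0,-0.06],0]]}}

```text
t: 12.45
eef_pos: [0.4725, -0.3565, 0.1908]
tool_rot: [-3.141, -0.001, 1.399]
contact_force: [-0.2, 0.0, -0.6]
width: 0.0851
gripper_force: 0.0
```

Run:
```python
from h import *
o=get_obs();im=eyes.grab_frame("wrist");cv2.imwrite("pics/w2.png",im)
p=cam("wrist",o);print(o['eef_pos'],o['tool_rot'][2],o['width'])
for l in labels(cv2.GaussianBlur(im,(5,5),0),p): print(l[0].round(4),l[1],l[2].round(3))
print(tooldelta(o,[.4728,-.3578,.05]))
```

```text
[ 0.47247436 -0.35650509  0.19078665] 1.398843937733111 0.08513673308014241
[ 0.4725 -0.3584] [np.float64(29.0), np.float64(48.0)] -0.17
[ 0.4872 -0.2693] [np.float64(29.0), np.float64(49.0)] -0.171
[-0.00138612  0.00067083  0.14078456]
```

View pics/w2.png

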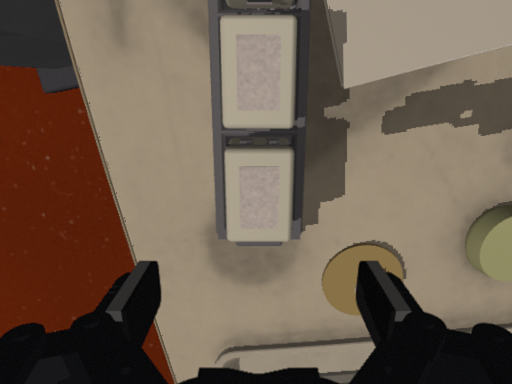

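Case2 at (259,72) sits level in its pocket, where it started. Case3 is at (260,195), right below the tool. Picking case3.

Request:
{"method": "drive_tool", "body": {"increments": [[[-0.001,0.001,0.02],0],[[-0.001,0.001,0.05],0],[[-0.001,0.001,0.08],0],[[-0.001,0.001,0.11],0],[[-0.001,0.001,0.13],0],[[-0.001,0.001,0.138],0],[[-0.001,0.001,0.14],0],[[-0.001,0.001,0.14],0]]}}

```text
t: 13.3
eef_pos: [0.4735, -0.359, 0.0518]
tool_rot: [3.141, 0.0, 1.398]
contact_force: [0.7, -0.3, 0.1]
width: 0.0858
gripper_force: 0.0
```

Request:
{"method": "drive_tool", "body": {"increments": [[[0,0,0],0],[[0,0,0],0],[[0,0,0],0],[[0,0,0],0],[[0,0,0],0],[[0,0,0],0],[[0,0,0],0],[[0,0,0],0]], "grip": 0}}

```text
t: 14.1
eef_pos: [0.4735, -0.3593, 0.0525]
tool_rot: [3.14, 0.0, 1.398]
contact_force: [-1.2, 1.1, 6.4]
width: 0.0514
gripper_force: 64.8
```

Request:
{"method": "drive_tool", "body": {"increments": [[[0,0,-0.01],0],[[0,0,-0.03],0],[[0,0,-0.06],0],[[0,0,-0.1],0],[[0,0,-0.14],0],[[0,0,-0.175],0],[[0,0,-0.195],0],[[0,0,-0.2],0]]}}

```text
t: 14.9
eef_pos: [0.4736, -0.3596, 0.2541]
tool_rot: [3.137, 0.001, 1.398]
contact_force: [0.7, -0.6, -4.5]
width: 0.051
gripper_force: 63.9
```

```bash
python3 mom.py
```

```text
15.3 0.05139031157887726 [ 0.4725 -0.3586  0.25  ] F [-0.09 -0.41 -3.53] Mtool [ 0.009 -0.008  0.015] sd [0.285 0.548 0.247 0.031 0.022 0.032]
```

Request:
{"method": "drive_tool", "body": {"increments": [[[0.025,0,0],0],[[-0.025,0,0],0],[[0.025,0,0],0],[[-0.025,0,0],0],[[0.025,0,0],0],[[0.025,0,0],0],[[0.025,0,0],0],[[0.025,0,0],0]]}}

```text
t: 16.1
eef_pos: [0.4771, -0.3347, 0.2511]
tool_rot: [-3.141, 0.001, 1.397]
contact_force: [0.8, -0.6, -3.6]
width: 0.051
gripper_force: 67.2
```

```bash
python3 mom.py
```

```text
16.5 0.051351701534422096 [ 0.4773 -0.3344  0.2514] F [ 0.03  0.07 -3.43] Mtool [-0.011 -0.011 -0.001] sd [0.388 0.183 0.69  0.02  0.031 0.02 ]
```

Request:
{"method": "drive_tool", "body": {"increments": [[[-0.05,0,0],0],[[0,0,0],0],[[-0.05,0,0],0],[[0,0,0],0],[[-0.05,0,0],0],[[-0.05,0,0],0],[[-0.05,0,0],0],[[-0.05,0,0],0]]}}

```text
t: 17.3
eef_pos: [0.4688, -0.3832, 0.2511]
tool_rot: [-3.142, -0.001, 1.398]
contact_force: [0.8, -0.3, -3.6]
width: 0.0509
gripper_force: 68.8
```

```bash
python3 mom.py
```

```text
17.7 0.05131609935995624 [ 0.4688 -0.3834  0.2513] F [ 0.15  0.02 -3.29] Mtool [0.01  0.012 0.001] sd [0.588 0.405 0.447 0.032 0.03  0.042]
```

Case3 behaves like case2, with no centre-of-mass shift. I'll put it back and test case1, which should show a clear change if it's the loose one.

Request:
{"method": "drive_tool", "body": {"increments": [[[0.01,0,0.01],0],[[0.02,0,0.04],0],[[0.025,0,0.08],0],[[0.025,0,0.115],0],[[0.025,0,0.14],0],[[0.025,0,0.155],0],[[0.025,0,0.162],0],[[0.025,0,0.165],0]]}}

```text
t: 18.5
eef_pos: [0.4732, -0.359, 0.0861]
tool_rot: [3.142, 0.0, 1.398]
contact_force: [-0.4, 0.3, -2.9]
width: 0.0512
gripper_force: 68.7
```

Request:
{"method": "drive_tool", "body": {"increments": [[[0,0,0.005],0],[[0,0,0.01],0],[[0,0,0.015],0],[[0,0,0.02],0],[[0,0,0.025],0],[[0,0,0.03],0],[[0,0,0.034],0],[[0,0,0.034],0]]}}

```text
t: 19.3
eef_pos: [0.4731, -0.3591, 0.0525]
tool_rot: [3.141, -0.0, 1.397]
contact_force: [-1.7, 1.6, 1.4]
width: 0.0515
gripper_force: 69.3
```

Request:
{"method": "drive_tool", "body": {"increments": [[[0,0,0],0],[[0,0,0],0],[[0,0,0],0],[[0,0,0],0],[[0,0,0],0],[[0,0,-0.01],0],[[0,0,-0.04],0],[[0,0,-0.08],0]], "grip": 1}}

```text
t: 20.1
eef_pos: [0.472, -0.3583, 0.1323]
tool_rot: [-3.138, -0.001, 1.397]
contact_force: [1.5, -0.2, 0.8]
width: 0.085
gripper_force: 0.0
```

Request:
{"method": "drive_tool", "body": {"increments": [[[0.01,0,-0.04],0],[[0.04,0,-0.06],0],[[0.08,0,-0.06],0],[[0.12,0,-0.06],0],[[0.15,0,-0.06],0],[[0.17,0,-0.06],0],[[0.18,0,-0.06],0],[[0.18,0,-0.06],0]]}}

```text
t: 20.9
eef_pos: [0.5044, -0.1806, 0.1927]
tool_rot: [3.141, -0.001, 1.4]
contact_force: [1.1, 0.0, 0.4]
width: 0.0854
gripper_force: 0.0
```

Run:
```python
from h import *
eyes.grab_frame("top")
o=get_obs();im=eyes.grab_frame("wrist");cv2.imwrite("pics/w3.png",im)
p=cam("wrist",o);print(o['eef_pos'],o['tool_rot'][2],o['width'])
for l in labels(cv2.GaussianBlur(im,(5,5),0),p): print(l[0].round(4),l[1],l[2].round(3),tooldelta(o,[*l[0],.05]).round(4))
```

```text
[ 0.50408296 -0.18199845  0.19271975] 1.3980786790062847 0.08558707056638303
[ 0.4874 -0.27  ] [np.float64(29.0), np.float64(48.0)] -0.171 [-0.0895 -0.0015  0.1427]
[ 0.5033 -0.1814] [np.float64(29.0), np.float64(48.0)] -0.171 [ 0.0005 -0.001   0.1427]
```

View pics/w3.png

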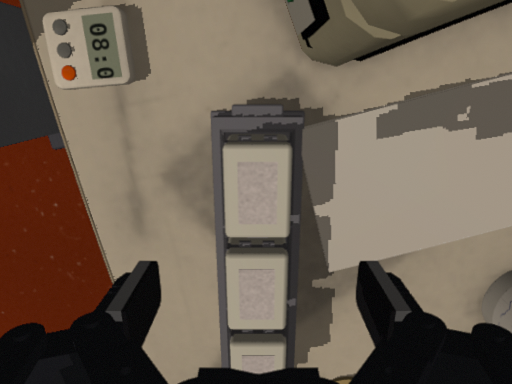

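Case1 at (258,190) is centred under the tool, and case2 (257,290) and case3 (258,360) sit in their pockets. Picking and shaking case1.

Request:
{"method": "drive_tool", "body": {"increments": [[[0,-0.001,0.02],0],[[0,-0.001,0.05],0],[[0,-0.001,0.08],0],[[0,-0.001,0.11],0],[[0,-0.001,0.13],0],[[0,-0.001,0.138],0],[[0,-0.001,0.141],0],[[0,-0.001,0.141],0]]}}

```text
t: 21.8
eef_pos: [0.5032, -0.1825, 0.0517]
tool_rot: [3.141, 0.0, 1.396]
contact_force: [1.3, 0.3, -0.3]
width: 0.0854
gripper_force: 0.0
```

Request:
{"method": "drive_tool", "body": {"increments": [[[0,0,0],0],[[0,0,0],0],[[0,0,0],0],[[0,0,0],0],[[0,0,0],0],[[0,0,0],0],[[0,0,0],0],[[0,0,0],0]], "grip": 0}}

```text
t: 22.6
eef_pos: [0.5037, -0.1815, 0.0524]
tool_rot: [3.14, -0.0, 1.398]
contact_force: [-0.8, 0.3, 6.4]
width: 0.0511
gripper_force: 63.6
```

Request:
{"method": "drive_tool", "body": {"increments": [[[0,0,-0.01],0],[[0,0,-0.03],0],[[0,0,-0.06],0],[[0,0,-0.1],0],[[0,0,-0.14],0],[[0,0,-0.175],0],[[0,0,-0.195],0],[[0,0,-0.2],0]]}}

```text
t: 23.4
eef_pos: [0.5037, -0.1817, 0.2538]
tool_rot: [3.137, -0.001, 1.398]
contact_force: [-0.0, -1.0, -3.3]
width: 0.0513
gripper_force: 63.9
```

```bash
python3 mom.py
```

```text
23.8 0.051408793631973294 [ 0.5024 -0.1814  0.2502] F [-0.06  0.11 -4.15] Mtool [-0.003 -0.009 -0.017] sd [0.375 0.442 0.421 0.023 0.03  0.032]
```

Request:
{"method": "drive_tool", "body": {"increments": [[[0.025,0,0],0],[[-0.025,0,0],0],[[0.025,0,0],0],[[-0.025,0,0],0],[[0.025,0,0],0],[[0.025,0,0],0],[[0.025,0,0],0],[[0.025,0,0],0]]}}

```text
t: 24.6
eef_pos: [0.5071, -0.1572, 0.2509]
tool_rot: [-3.141, 0.001, 1.398]
contact_force: [-0.6, -0.0, -4.0]
width: 0.0512
gripper_force: 69.7
```

```bash
python3 mom.py
```

```text
25.0 0.05115031050900421 [ 0.5073 -0.1569  0.2513] F [ 0.27  0.2  -3.95] Mtool [-0.014 -0.035 -0.   ] sd [0.535 0.704 0.493 0.03  0.014 0.028]
```

Request:
{"method": "drive_tool", "body": {"increments": [[[-0.05,0,0],0],[[0,0,0],0],[[-0.05,0,0],0],[[0,0,0],0],[[-0.05,0,0],0],[[-0.05,0,0],0],[[-0.05,0,0],0],[[-0.05,0,0],0]]}}

```text
t: 25.8
eef_pos: [0.4988, -0.2057, 0.2512]
tool_rot: [-3.141, -0.001, 1.398]
contact_force: [0.7, 0.0, -3.8]
width: 0.051
gripper_force: 72.4
```

```bash
python3 mom.py
```

```text
26.2 0.05097131613135749 [ 0.4988 -0.206   0.2513] F [-0.11  0.11 -3.78] Mtool [-0.011  0.035 -0.01 ] sd [0.384 0.31  0.53  0.02  0.029 0.035]
```

Case1 shows M_y = -0.035 at the +x end and +0.035 at the -x end. A weight that shifts 40 mm predicts a swing of about 0.08 N m. The sound cases swung about 0.024, so I repeat once to be sure.

Request:
{"method": "drive_tool", "body": {"increments": [[[0.05,0,0],0],[[0,0,0],0],[[0.05,0,0],0],[[0,0,0],0],[[0.05,0,0],0],[[0.05,0,0],0],[[0.05,0,0],0],[[0.05,0,0],0]]}}

```text
t: 27.0
eef_pos: [0.5073, -0.1571, 0.2514]
tool_rot: [3.141, 0.0, 1.398]
contact_force: [0.2, -0.2, -4.0]
width: 0.0511
gripper_force: 74.4
```

```bash
sed -i 's/range(8)/range(12)/' mom.py; python3 mom.py
```

```text
27.6 0.05110003689887367 [ 0.5073 -0.1569  0.2513] F [-0.02 -0.16 -3.93] Mtool [ 0.004 -0.012  0.007] sd [0.466 0.533 0.313 0.025 0.018 0.027]
```

Request:
{"method": "drive_tool", "body": {"increments": [[[-0.05,0,0],0],[[0,0,0],0],[[-0.05,0,0],0],[[0,0,0],0],[[-0.05,0,0],0],[[-0.05,0,0],0],[[-0.05,0,0],0],[[-0.05,0,0],0]]}}

```text
t: 28.4
eef_pos: [0.4988, -0.2056, 0.2512]
tool_rot: [-3.141, -0.001, 1.398]
contact_force: [0.5, 0.9, -3.5]
width: 0.051
gripper_force: 75.0
```

```bash
python3 mom.py
python3 - <<'E'
from h import *
im=eyes.grab_frame("top");cv2.imwrite("pics/t2.png",im)
cv2.imwrite("pics/t2z.png",cv2.resize(im[90:240,230:400],None,fx=4,fy=4,interpolation=cv2.INTER_CUBIC))
E
```

```text
29.0 0.0509647259651145 [ 0.4987 -0.2061  0.2513] F [ 0.04  0.45 -4.05] Mtool [-0.013  0.034 -0.006] sd [0.609 0.401 0.429 0.031 0.024 0.034]
```

View pics/t2z.png

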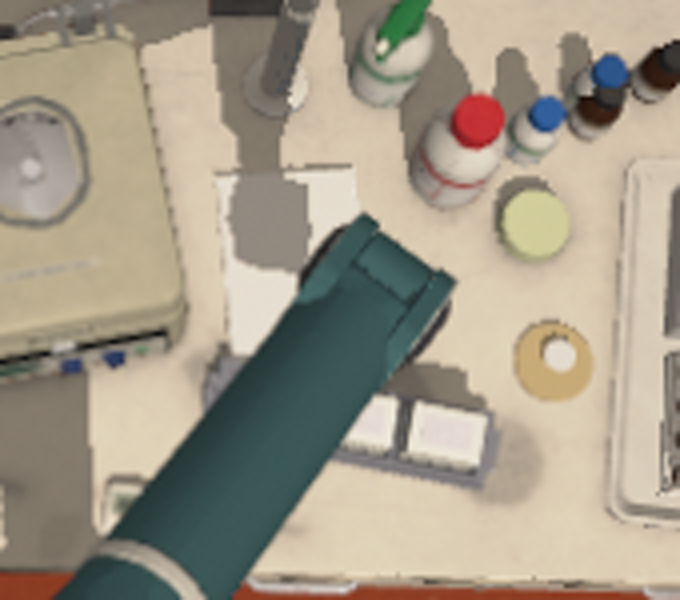

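The view shows case2 and case3 home at (370,425) and (447,435), with the notebook at (285,250) and case1 held under the wrist. The repeat gave -0.012/+0.034, the same sign but noisier. I'll run a cleaner test: joint torques at one fixed pose, approached briskly from each side.

```bash
cat > eff.py <<'E'
from h import *
a=[]
for i in range(5):
    eyes.grab_frame("top"); o=get_obs(); M=R.from_euler('xyz',o['tool_rot']).as_matrix()
    a.append(np.r_[o['joint_efforts'],(o['moment']@M)[1],o['joint_positions']])
m=np.mean(a,0);s=np.std(a,0)
print(o['t'],'eff',m[:7].round(4),'sd',s[:7].round(4),'My',m[7].round(3),'q',m[8:].round(4))
E
python3 eff.py
```

```text
29.3 eff [-5.00000e-04 -3.62475e+01  7.24010e+00 -2.46534e+01  3.42000e-02
 -5.20000e-03 -0.00000e+00] sd [0.0016 0.0004 0.0014 0.0003 0.0004 0.0004 0.    ] My 0.022 q [-0.3369  0.345   0.8272  1.914  -0.2985  1.0094  0.4492]
```

Request:
{"method": "drive_tool", "body": {"increments": [[[-0.05,0,0],0],[[-0.05,0,0],0],[[-0.05,0,0],0],[[0,0,0],0],[[0,0,0],0],[[0,0,0],0],[[0,0,0],0],[[0,0,0],0]]}}

```text
t: 30.1
eef_pos: [0.4986, -0.2067, 0.2514]
tool_rot: [3.141, 0.0, 1.397]
contact_force: [0.3, 0.3, -3.4]
width: 0.051
gripper_force: 75.1
```

```bash
python3 eff.py
```

```text
30.35 eff [-1.34300e-01 -3.62380e+01  7.20050e+00 -2.46407e+01 -1.38000e-02
  2.02000e-02  7.00000e-04] sd [0.107  0.0224 0.0621 0.0015 0.0058 0.0018 0.0002] My -0.014 q [-0.338   0.3457  0.8301  1.9141 -0.2997  1.0097  0.4504]
```

Request:
{"method": "drive_tool", "body": {"increments": [[[0.05,0,0],0],[[0.05,0,0],0],[[0.05,0,0],0],[[0,0,0],0],[[0,0,0],0],[[0,0,0],0],[[0,0,0],0],[[0,0,0],0]]}}

```text
t: 31.15
eef_pos: [0.4989, -0.2055, 0.2512]
tool_rot: [-3.141, -0.001, 1.399]
contact_force: [0.6, 0.5, -4.0]
width: 0.0508
gripper_force: 75.3
```

```bash
python3 eff.py
```

```text
31.4 eff [ 1.28100e-01 -3.62253e+01  7.33290e+00 -2.46277e+01  2.49000e-02
  2.00000e-03 -5.00000e-04] sd [0.103  0.0192 0.0621 0.0015 0.0105 0.004  0.0002] My -0.01 q [-0.341   0.3461  0.8311  1.9143 -0.3006  1.0099  0.4512]
```

```bash
python3 eff.py
```

```text
31.65 eff [-3.06000e-02 -3.62144e+01  7.25780e+00 -2.46323e+01  5.00000e-04
  1.28000e-02 -1.00000e-04] sd [0.0074 0.0049 0.0017 0.0005 0.0047 0.0025 0.    ] My -0.038 q [-0.3406  0.3461  0.8316  1.9142 -0.3006  1.0099  0.4513]
```

Request:
{"method": "drive_tool", "body": {"increments": [[[-0.05,0,0],0],[[-0.05,0,0],0],[[0,0,0],0],[[0,0,0],0],[[0,0,0],0],[[0,0,0],0],[[0,0,0],0],[[0,0,0],0]]}}

```text
t: 32.45
eef_pos: [0.4985, -0.207, 0.2514]
tool_rot: [3.141, 0.0, 1.396]
contact_force: [0.0, 0.5, -4.1]
width: 0.0511
gripper_force: 75.3
```

Request:
{"method": "drive_tool", "body": {"increments": [[[0,0,0],0],[[0,0,0],0],[[0,0,0],0],[[0,0,0],0],[[0,0,0],0],[[0,0,0],0],[[0,0,0],0],[[0,0,0],0]]}}

```text
t: 33.25
eef_pos: [0.4987, -0.2061, 0.2513]
tool_rot: [3.142, -0.0, 1.398]
contact_force: [0.2, 0.6, -3.3]
width: 0.0509
gripper_force: 75.3
```

```bash
python3 eff.py
```

```text
33.5 eff [-1.30000e-03 -3.62036e+01  7.30350e+00 -2.46257e+01 -7.30000e-03
  1.75000e-02  0.00000e+00] sd [0.0006 0.0003 0.0005 0.0002 0.0001 0.0001 0.    ] My -0.04 q [-0.342   0.3467  0.8341  1.9143 -0.3018  1.0101  0.4525]
```

Settled at the same pose, the j5 torque moved from 0.034 to -0.007 with 1e-4 noise. My flipped from +0.034 to -0.040. So the mass inside moves, and case1 is the rattling one. Next I locate the notebook middle.

Run:
```python
from h import *
o=dict(eef_pos=np.array([.5041,-.182,.1927]),tool_rot=np.array([3.1411,-.0005,1.398]))
q=onplane(cam("wrist",o),[[308,127],[329,271],[420,100],[420,250]],.012)[:,:2];print(q.round(3))
t=onplane(cam("top"),[[284.1,133.2],[317.9,131.2],[322.9,179.1]],.012)[:,:2];print(t.round(3))
print('diag mid',((t[0]+q[1])/2).round(3),'long',np.linalg.norm(t[1]-q[1]).round(3),'short',np.linalg.norm(t[1]-t[0]).round(3),np.linalg.norm(q[0]-q[1]).round(3))
o=get_obs();print(o['eef_pos'],tooldelta(o,[*((t[0]+q[1])/2),.25]))
```

```text
[[ 0.555 -0.145]
 [ 0.558 -0.291]
 [ 0.654 -0.138]
 [ 0.65  -0.284]]
[[ 0.75  -0.13 ]
 [ 0.763 -0.274]
 [ 0.557 -0.294]]
diag mid [ 0.654 -0.21 ] long 0.206 short 0.144 0.146
[ 0.49871616 -0.20611842  0.25126743] [0.02258872 0.15359124 0.00127004]
```

Request:
{"method": "drive_tool", "body": {"increments": [[[0.001,0.006,0],0],[[0.003,0.02,0],0],[[0.006,0.042,0],0],[[0.01,0.068,0],0],[[0.014,0.094,0],0],[[0.018,0.118,0],0],[[0.021,0.138,0],0],[[0.0225,0.149,0],0]]}}

```text
t: 34.3
eef_pos: [0.6513, -0.2088, 0.2504]
tool_rot: [-3.141, 0.0, 1.4]
contact_force: [-0.0, 0.0, -4.2]
width: 0.051
gripper_force: 75.3
```

Request:
{"method": "drive_tool", "body": {"increments": [[[0.0005,0.004,0],0],[[0.0005,0.0045,0],0],[[0.0005,0.0045,0],0],[[0.0005,0.0045,0],0],[[0.0005,0.0045,0],0],[[0.0005,0.0045,0],0],[[0.0005,0.0045,0],0],[[0.0005,0.0045,0],0]]}}

```text
t: 35.1
eef_pos: [0.6539, -0.2098, 0.2514]
tool_rot: [3.141, -0.0, 1.398]
contact_force: [-0.3, 0.9, -3.6]
width: 0.051
gripper_force: 75.3
```

Request:
{"method": "drive_tool", "body": {"increments": [[[0,0,0],0],[[0,0,0],0],[[0,0,0],0],[[0,0,0],0],[[0,0,0],0],[[0,0,0],0],[[0,0,0],0],[[0,0,0],0]]}}

```text
t: 35.9
eef_pos: [0.6539, -0.2099, 0.2513]
tool_rot: [3.141, 0.0, 1.398]
contact_force: [-0.2, 0.5, -4.0]
width: 0.0508
gripper_force: 75.3
```

Run:
```python
from h import *
im=eyes.grab_frame("scene");o=get_obs();print(o['t'],o['eef_pos'],o['tool_rot'],o['width'],o['contact_force'],abs(o['joint_velocities']).max())
cv2.imwrite("pics/s2.png",cv2.resize(im[130:300,190:420],None,fx=3.4,fy=3.4,interpolation=cv2.INTER_CUBIC))
```

```text
35.95 [ 0.65392498 -0.20987611  0.25131394] [ 3.14151149e+00 -4.62298856e-05  1.39771910e+00] 0.0508405063048597 [ 0.18676147 -0.86068417 -4.84953935] 0.0011121175745897386
```

View pics/s2.png

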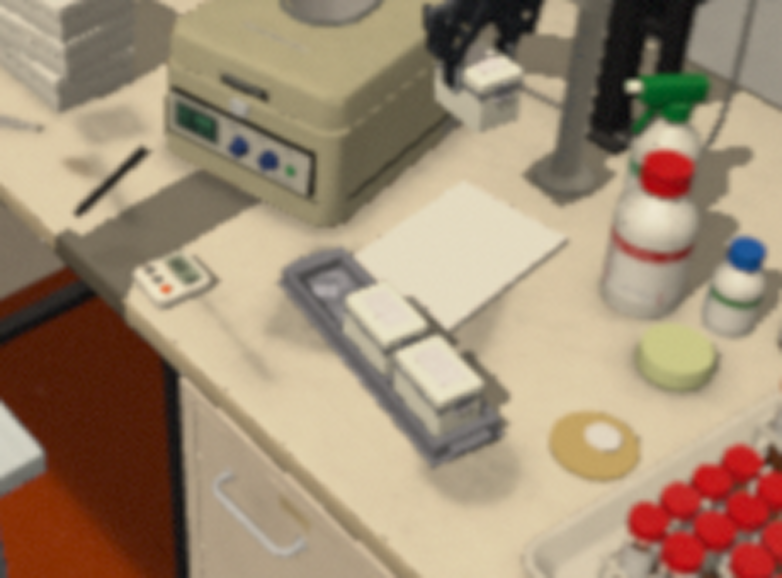

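The scene shows case2 (385,325) and case3 (440,380) fully home, and case1 held upright at (485,90) over the notebook (460,250). The other things on the bench are undisturbed. Handing in.

```bash
python3 -c "
from station import ticket
print(ticket.finish_job())"
```

```text
the job is handed in; nothing more can be done
None
```

The rattling case is case1 (left). I handed the job in holding it upright and still over the middle of the notebook, underside about 0.21 m above the bench, with case2 and case3 shaken, found sound and back home in their pockets.

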